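Clamp the fold mirror and swing it until the bench camera sees its test card

TASK

Take the mirror plate out of the storage rack by its grip bar and slide it upright, lower edge first, down to the bottom of the slot of the turning clamp, with the glass facing away from the lever, and let go of it. Then take the clamp's lever by its upright pin and swing it against its return spring until the camera on the rail sees the test card that stands beside it, centred in the mirror. Finish still holding the lever there, because the spring would turn the mirror away, and leave the rack's other plates and the flat dish where they are.

Things in the scene. Friction and masses are not known exactly. Their poses are not given: they have to be found in the camera images.
- mirror_grip (a point): Mirror plate: upright dark metal plate, 60 mm wide, 6 thick, 78 tall, with a rectangular mirror glass in a thin bright frame on one face and a grip bar on top (36 wide, 12 thick, 20 tall; 100 mm tall in all, 50 to 100 g). This point: centre of the grip bar, 90 mm above the lower edge. x is square to the plate, pointing out of the glass, y along its width, z up.
- mirror: The same mirror plate; origin at the middle of its lower edge, axes as for mirror_grip.
- rack: Storage rack, a white block, 136 x 86 mm and 32 mm tall, fixed on the bench, origin under its middle; x along its length. Three slots across it, 48 mm apart, floors 10 mm above the bench, each 22 mm deep, hold the mirror plate and two other plates of the same outline, in any order.
- slot (a point): Middle of the slot floor of the turning clamp (two upright jaws on a disc), 40 mm above the bench, on the vertical turning axis. Slot 7.5 mm wide, 64 mm long, closed at the ends, 17 mm deep, under flared lips that guide a plate in and end 27 mm above the floor. Axes turn with the clamp: y along the slot, z up, x square to it, away from the lever: where the glass must face.
- lever_pin (a point): The upright steel pin at the end of the clamp's lever, the point to hold it: 12 mm thick, round, from 36 to 82 mm above the bench; this point is on its axis at 64 mm. It lies 90 mm from the turning axis, on the -x side of the slot. The lever bar below it reaches up to 35 mm above the bench.
- swivel (a joint): Angle of the turning clamp in rad: 0 at its stop, where the return spring holds it; grows to 1.35 as the lever is swung anticlockwise seen from above. The spring pushes back at the pin with about 1 N at 0 and 2 N at 1 rad.
- rail: Aluminium rail, 270 x 44 mm, fixed on the bench, carrying on two posts a small black camera and a white square test card, 200 mm apart, both facing the mirror stand, which stands some 0.28 to 0.3 m from the rail. Origin under the middle of the rail; x along the rail from the camera to the card, y towards the mirror stand, z up.
- lens (a point): Front of the camera's lens, 91 mm above the bench: the height of the middle of the mirror glass when the plate is down in the slot.
- mark (a point): Centre of the cross on the test card (50 mm square, white with a black ring and cross), 91 mm above the bench.
- midway (a point): The point halfway between lens and mark. Lens and mark are about equally far from the mirror stand, so the camera sees the mark in the middle of the mirror when the mirror glass squarely faces this point. Work from this geometry: pictures of the scene show the glass plain silvery grey, without its reflections.
- lens_plate: Another plate in the rack, same outline, with a round clear lens in it: leave it.
- slit_plate: Another plate in the rack, same outline, with a narrow upright slit between two bright blades: leave it.
- petri_dish: Flat clear dish, 64 mm across, 13 mm tall, lying on the bench between the rack and the mirror stand: leave it.
- stand: The mirror stand: square foot fixed on the bench, with the turning clamp and lever that it carries; origin under the turning axis, on the bench. Its x and y axes are those of the slot when the clamp is at its stop.
- dosing_pump: The big beige pump that stands fixed at the left of the work, 452 mm long (x), 185 mm wide (y) and 264 mm tall, origin under its middle: keep clear of it.
Mind the look-alikes: they are no part of the job. What is shaped like the mirror but pink is not meant.

How it is judged:
By the outcome, as a careful person would: the job done as asked, in the order asked, and still so for the second after the job is handed in, while the arm keeps its last pose, push and grip.
It also fails if it takes over 51 s, if anything falls off the work surface, if the arm or the gripper's body presses on something with over 40 N, if the wrist force passes 120 N, or if a joint passes its speed limit or range.

ROBOT

A 6-joint arm with a two-finger parallel gripper is mounted at the origin on a cart in front of the work surface, level with it; the furniture and walls round the work are solid. World frame = base frame: x ahead of the robot, y to its left, z up, the work surface at z = 0. Lengths are in m, angles in rad, forces in N, time in s.
With the tool pointing down it reaches from about 0.25 to 0.775 m from the base axis. Payload 4 kg.
Tool frame: the origin (TCP) lies at the very end of the fingers, on their centre line; the grasp point (between the pads) lies 19 mm behind it; z points along the fingers, y is the line along which they close (so a half turn about z gives the same grasp; the last joint's range is limited). The gripper opens to 94 mm and grips with 3 to 60 N. Pads are 16 mm wide; open, the fingers measure 119 mm over their backs; the gripper's body (75 mm by 177 mm) begins 78 mm behind the grasp point.
Start: joints at [1.129, 0.087, 1.371, -0, 1.684, -0.103], TCP at [0.183, 0.519, 0.206] pointing down, gripper open.
Joint ranges: [-3.1, 3.1], [-0.76, 2.03], [0.27, 2.55], [-1.08, 4.22], [0.17, 2.65], [-2.57, 2.57]. Speed limits (rad/s): [2.79, 2.79, 3.14, 3.14, 3.14, 3.14].

INTERFACE

Orientations are given as [roll, pitch, yaw] about the fixed x, y, z axes, in that order (R = Rz(yaw) Ry(pitch) Rx(roll)).
In Python, from bench import robot gives the robot as it stands. The module is installed in compiled form; this text tells all that it offers.
- The arm moves only by the tool move_arm, never from a script. Its argument "deltas" is one flat list of numbers, 7 for each row, row after row: the turn, a rotation vector about the tool's x, y, z in rad, then the shift along the tool's x, y, z in cm, then the closure, from -1 (fully open) to 1 (shut). A call has 1 to 8 rows; each row is the pose to reach, as a shift and turn from the pose commanded when the call began, along the tool's axes at that moment; what a row does not reach only later rows make up. A row lasts 1/10 s, in which the tool goes at most 50 mm and 8.59 degrees, less where a joint would pass 70% of its speed; a pose out of reach is approached as far as the arm can. A call with a gripper value outside its range is refused whole. The fingers move at their own pace and stop on an object; the grip force is fixed at half the most. Time passes only in rows, so rows that repeat a pose let the fingers close. It gives the time, the measured TCP pose, the force, the opening and the grip force at its end, in the units of the state.
- robot.get_obs(): the state, without advancing time (a new reading comes with each control period).
- robot.snapshot(name): name is "scene" or "top" or "wrist"; returns a dict with "image" (400x640x3 uint8, red, green, blue), "depth" (400x640 float32, m along the optical axis (not along the pixel's ray), 0 where there is no reading), "fov_y" (degrees; the focal length in pixels is half the picture's height over the tangent of half this angle, whatever the lens; pixels are square), "cx", "cy" (the principal point, pixels), "D" ([k1, k2, p1, p2, k3] as OpenCV has them; the pictures are not rectified), "origin" and "orientation" of the camera in the world; the wrist camera has in their place "T_tool_cam" (4x4, takes a point from camera to tool coordinates, whose origin is the TCP and whose axes are the flange's). Camera axes: x right, y up, looking along -z (the intrinsics and any distortion apply to the point x, -y, -z); pixel columns grow to the right and rows downward; lengths in m; the calibration is good to about 2 mm. A picture is of the moment at which its call begins: read the wrist's pose just before it.
- robot.close_job(): hands the job in; it is judged then, once.
The state is a dict: "time": time; "joint_positions": joint angles; "qvel": joint speeds; "joint_torque": joint torques, N m; "tool_pos": TCP position; "ee_rot": TCP orientation; "wrist_force": force on the tool from outside, world axes, zero at the start; "wrist_torque": the same for the moment, N m; "width": finger opening in m; "finger_force": force on a finger pad.
Only numpy, scipy, OpenCV 4.12 (cv2) and the standard library are available. Lean on these libraries where they do the work, as an engineer would, in place of code of your own. Each camera call takes 0.05 s, during which the arm holds its last target. There are 200 camera calls.

## Working session

There is one attempt and no reset: what is moved stays moved. The work goes in short steps, Python scripts to look and compute and a tool call to move; the robot and the scene stay as the last step left them, time stands still between calls to the robot, and variables do not carry over. Pictures are saved under pics/ and viewed, at most 13 in all, crops included, and the job is handed in when it is done.

Besides the shell and the picture viewer there is one more tool, called after "Emit:" in YAML: its name, and indented under it one key for each argument. move_arm: Moves the arm, as the interface text tells. Its arguments: {"type":"object","properties":{"deltas":{"type":"array","items":{"type":"number"}}},"required":["deltas"]}

```bash
mkdir -p pics; cat > h.py <<'E'
import numpy as np, cv2
from scipy.spatial.transform import Rotation as R
from bench import robot
def snap(n):
    o=robot.get_obs(); s=robot.snapshot(n)
    f=200/np.tan(np.radians(s['fov_y'])/2)
    s['K']=np.array([[f,0,s['cx']],[0,f,s['cy']],[0,0,1]]); s['Dc']=np.array(s['D'],float)
    if 'T_tool_cam' in s:
        T=np.eye(4);T[:3,:3]=R.from_euler('xyz',o['ee_rot']).as_matrix();T[:3,3]=o['tool_pos']
        s['T']=T@np.array(s['T_tool_cam'])
    else:
        T=np.eye(4);q=np.array(s['orientation'],float)
        T[:3,:3]=q if q.shape==(3,3) else (R.from_euler('xyz',q).as_matrix() if q.size==3 else R.from_quat(q).as_matrix())
        T[:3,3]=s['origin'];s['T']=T
    return s
def rays(s,px):
    u=cv2.undistortPoints(np.array(px,float).reshape(-1,1,2),s['K'],s['Dc']).reshape(-1,2)
    return np.c_[u[:,0],-u[:,1],-np.ones(len(u))]@s['T'][:3,:3].T
def onz(s,px,z):
    d=rays(s,px);o=s['T'][:3,3];return o+d*((z-o[2])/d[:,2])[:,None]
def cloud(s):
    v,u=np.mgrid[0:400,0:640];d=rays(s,np.stack([u,v],-1).reshape(-1,2))
    return (s['T'][:3,3]+d*s['depth'].reshape(-1,1)).reshape(400,640,3)
def save(s,n):cv2.imwrite(f'pics/{n}.png',s['image'][...,::-1])
E
python3 - <<'E'
from h import *
import pickle
print(robot.get_obs())
for n in ['scene','top','wrist']:
    s=snap(n);save(s,n+'0');pickle.dump(s,open(n+'0.pkl','wb'))
    print(n,s['fov_y'],s['cx'],s['cy'],s['D'],s.get('origin'),s.get('orientation'),s['T'].round(3).tolist(),(s['depth']>0).mean())
E
```

```text
{'time': 0.0, 'joint_positions': array([ 1.12887911e+00,  8.79279870e-02,  1.37223411e+00, -7.51929324e-06,
        1.68359165e+00, -1.03121564e-01]), 'qvel': array([-0.00037507, -0.00169573, -0.00032224,  0.00090755, -0.00067318,
        0.00061932]), 'joint_torque': array([-1.11790489e-04, -3.40201485e+01, -3.02419138e+01,  7.14623882e-02,
        3.33149219e-02, -1.37530033e-04]), 'tool_pos': array([0.18257755, 0.51823513, 0.20432916]), 'ee_rot': array([-3.13944227e+00, -2.15026792e-04,  2.80279593e+00]), 'wrist_force': array([ 0.25735882, -0.35342959,  0.33882512]), 'wrist_torque': array([-0.00707823,  0.00639787, -0.01787178]), 'finger_force': 0.0, 'width': 0.09394156339667467}
scene 44.856437950656186 311.93309971993756 195.34562806105237 [-0.01664402  0.          0.          0.          0.        ] [-0.13497341 -0.9553663   0.77824443] [ 1.05560619  0.02192391 -0.56181426] [[0.846, 0.279, -0.454, -0.135], [-0.533, 0.407, -0.742, -0.955], [-0.022, 0.87, 0.493, 0.778], [0.0, 0.0, 0.0, 1.0]] 0.99492578125
top 51.76446561149644 324.7694462220634 203.65949509388895 [0.00723768 0.         0.         0.         0.        ] [0.44067141 0.05989479 1.50858667] [ 0.04738368 -0.00567395 -1.56047612] [[0.01, 0.999, -0.047, 0.441], [-1.0, 0.011, 0.005, 0.06], [0.006, 0.047, 0.999, 1.509], [0.0, 0.0, 0.0, 1.0]] 0.996
wrist 68.24343965292707 320.17554095728985 197.49815039817204 [-0.0536206  0.         0.         0.         0.       ] None None [[0.332, -0.907, -0.258, 0.108], [0.943, 0.319, 0.092, 0.545], [-0.002, -0.274, 0.962, 0.383], [0.0, 0.0, 0.0, 1.0]] 0.9959765625
```

```bash
ls pics
```

```text
scene0.png
top0.png
wrist0.png
```

View pics/scene0.png

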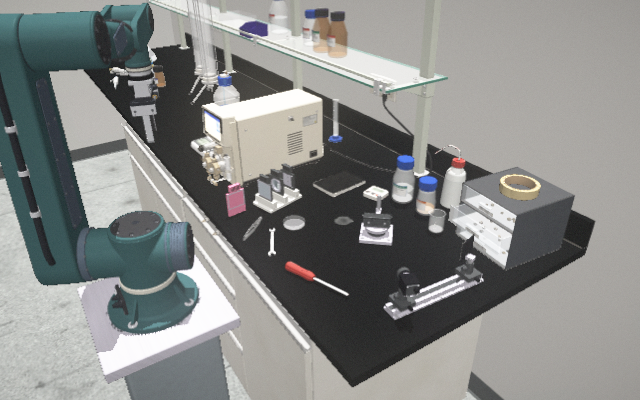

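View pics/top0.png

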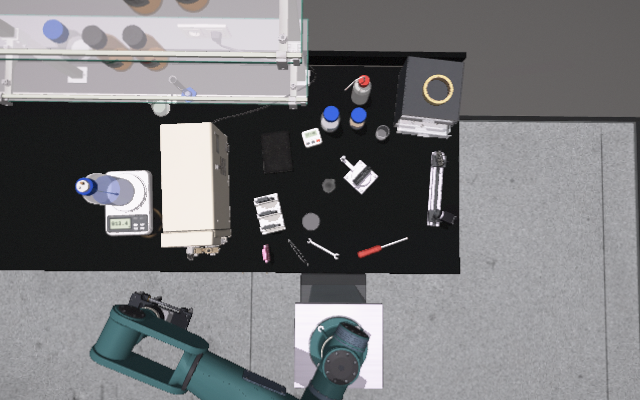

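The scene view shows the rack near (277,190), the stand near (377,225), and the rail from (390,305) to (480,275). The top view has the rack at (268,214), the stand at (361,176), the lever pin at about (343,158), and the rail at (437,190). Next I'll zoom in.

```bash
python3 - <<'E'
from h import *
import pickle
s=pickle.load(open('scene0.pkl','rb'));t=pickle.load(open('top0.pkl','rb'))
f=lambda im,x,y,w,h,k:cv2.resize(im[y:y+h,x:x+w,::-1],None,fx=k,fy=k,interpolation=cv2.INTER_CUBIC)
a=f(s['image'],220,155,100,75,4);b=f(s['image'],335,180,100,75,4);c=f(s['image'],380,225,100,75,4)
d=f(t['image'],245,185,50,75,4);e=f(t['image'],330,145,50,75,4);g=f(t['image'],420,145,50,75,4)
top=np.hstack([a,b]);bot=np.hstack([c,d,e]);bot=np.hstack([f(s['image'],380,228,100,75,4)[:, :200*2],d,e])
cv2.imwrite('pics/crop.png',np.vstack([top,bot]))
S,P=cloud(s),cloud(t)
np.savez('cl.npz',S=S,P=P)
# check table plane
for n,C in(('s',S),('t',P)):
  m=(abs(C[...,2])<.015)&(C[...,0]>.3)&(C[...,0]<.6)&(C[...,1]>-.3)&(C[...,1]<.2)
  print(n,np.median(C[...,2][m]),C[...,2][m].std())
# top: pixels with heights
def cl(C,x0,x1,y0,y1,z0,z1):
  m=(C[...,0]>x0)&(C[...,0]<x1)&(C[...,1]>y0)&(C[...,1]<y1)&(C[...,2]>z0)&(C[...,2]<z1)
  n,l,st,ce=cv2.connectedComponentsWithStats(m.astype(np.uint8),connectivity=8)
  for i in range(1,n):
    if st[i][4]>5:
      q=C[l==i];print(st[i].tolist(),'mean',q.mean(0).round(4),'min',q.min(0).round(3),'max',q.max(0).round(3), cv2.minAreaRect((q[:,:2]*1000).astype(np.float32)))
for n,C in(('s',S),('t',P)):
  for k in [(.3,.8,-.4,.3,.02,.034),(.3,.8,-.4,.3,.045,.07),(.3,.8,-.4,.3,.085,.13)]:
    print(n,k);cl(C,*k)
E
```

```text
s -0.0017840216557499788 0.002959023590752333
t -0.00034252805953938203 0.0036552656596650643
s (0.3, 0.8, -0.4, 0.3, 0.02, 0.034)
[283, 184, 16, 11, 79] mean [0.5204 0.2456 0.0276] min [0.508 0.219 0.02 ] max [0.539 0.284 0.034] ((521.4783325195312, 252.16781616210938), (21.505870819091797, 65.5118637084961), 15.234496116638184)
[272, 189, 16, 12, 80] mean [0.4737 0.2347 0.0273] min [0.462 0.207 0.02 ] max [0.489 0.274 0.033] ((473.7432861328125, 240.01287841796875), (17.11396026611328, 68.99227905273438), 13.992807388305664)
[391, 190, 17, 9, 69] mean [0.7827 0.0241 0.0272] min [0.772 0.003 0.02 ] max [0.8   0.059 0.034] ((781.236328125, 28.314756393432617), (19.81296730041504, 58.2802619934082), 19.399620056152344)
[255, 193, 22, 13, 102] mean [0.4235 0.2347 0.0274] min [0.408 0.196 0.02 ] max [0.446 0.287 0.034] ((424.1091613769531, 241.01657104492188), (21.065853118896484, 88.84547424316406), 17.908218383789062)
[227, 201, 18, 10, 71] mean [0.3305 0.2552 0.0269] min [0.302 0.248 0.02 ] max [0.362 0.261 0.034] ((332.05694580078125, 254.9661102294922), (59.97730255126953, 9.492486
[... 14956 characters left out ...]
69.337158203125, -359.06866455078125), (73.76197052001953, 34.51266098022461), 67.37897491455078)
[259, 210, 15, 6, 47] mean [0.4754 0.2533 0.1054] min [0.466 0.231 0.086] max [0.484 0.279 0.114] ((475.2550048828125, 254.27044677734375), (11.577431678771973, 50.277034759521484), 14.405643463134766)
[262, 224, 16, 6, 49] mean [0.4288 0.2426 0.1053] min [0.419 0.216 0.085] max [0.436 0.268 0.115] ((428.9612121582031, 242.40098571777344), (11.624348640441895, 54.18596649169922), 14.613877296447754)
[262, 249, 5, 11, 42] mean [0.3348 0.2579 0.0988] min [0.317 0.251 0.086] max [0.351 0.265 0.105] ((334.3413391113281, 258.1145935058594), (34.733394622802734, 11.661349296569824), 6.842045307159424)
```

View pics/crop.png

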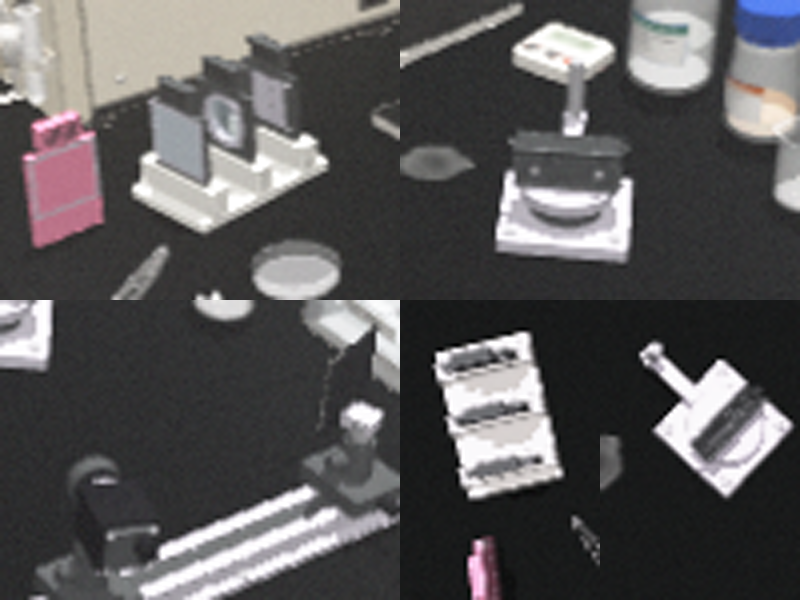

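The front plate in the rack (scene ≈(264,190)), nearest the robot and facing -x, has the rectangular glass, so it is the mirror. The middle plate has the round lens and the back one the slit. The stand's jaws are at about (0.613,-0.077), the pin at (0.67,-0.013), the camera on the rail at (0.46,-0.35) and the card at (0.668,-0.345).

```bash
cat > plan.py <<'E'
import sys
from h import *
# usage: plan.py x y z yawdeg  -> delta row to reach the pose (tool down)
def plan(x,y,z,yaw):
    o=robot.get_obs();A=R.from_euler('xyz',o['ee_rot'])
    B=R.from_euler('xyz',[np.pi,0,np.radians(yaw)])
    print('t',round(o['time'],2),'at',o['tool_pos'].round(4),'rpy',np.degrees(o['ee_rot']).round(2),'F',o['wrist_force'].round(1),'w',round(o['width'],4),'ff',round(float(o['finger_force']),1),'j',o['joint_positions'].round(2))
    print('ROW',(A.inv()*B).as_rotvec().round(3).tolist(),(A.inv().apply(np.array([x,y,z])-o['tool_pos'])*100).round(2).tolist())
if __name__=='__main__': plan(*map(float,sys.argv[1:]))
E
python3 plan.py .33 .21 .33 104.6
python3 - <<'E'
import numpy as np
d=np.load('cl.npz')
for C in (d['S'],d['P']):
  m=(C[...,0]>.25)&(C[...,0]<.72)&(C[...,1]>.31)&(C[...,1]<.6)&(C[...,2]>.1)&(C[...,2]<.29)
  q=C[m];print(len(q),np.percentile(q,[0,1,5,50,99],axis=0).round(3).tolist())
E
```

```text
t 0.15 at [0.1826 0.5184 0.2046] rpy [-1.7990e+02 -1.0000e-02  1.6059e+02] F [-0.6 -0.6 -0. ] w 0.0941 ff 0.0 j [ 1.13  0.09  1.37 -0.    1.68 -0.1 ]
ROW [-0.002, 0.001, 0.977] [-24.15, -24.21, -12.51]
6072 [[0.317, 0.378, 0.1], [0.341, 0.387, 0.102], [0.365, 0.39, 0.11], [0.505, 0.403, 0.2], [0.715, 0.545, 0.261]]
7260 [[0.318, 0.384, 0.1], [0.345, 0.391, 0.107], [0.379, 0.394, 0.14], [0.539, 0.462, 0.244], [0.716, 0.557, 0.265]]
```

Emit:
move_arm:
  deltas: [0, 0, 0.14, 0, -2, -5, -1, 0, 0, 0.28, -2, -6, -9, -1, 0, 0, 0.98, -24.2, -24.2, -12.5, -1, 0, 0, 0.98, -24.2, -24.2, -12.5, -1, 0, 0, 0.98, -24.2, -24.2, -12.5, -1, 0, 0, 0.98, -24.2, -24.2, -12.5, -1, 0, 0, 0.98, -24.2, -24.2, -12.5, -1, 0, 0, 0.98, -24.2, -24.2, -12.5, -1]

```text
time: 0.95
tool_pos: [0.331, 0.2082, 0.3307]
ee_rot: [3.141, -0.0, 1.822]
wrist_force: [1.9, 0.2, -0.2]
width: 0.0943
finger_force: 0.0
```

Emit:
move_arm:
  deltas: [0, 0, 0, 0, 0, 0, 0.2, 0, 0, 0, 0, 0, 0, 0.2, 0, 0, 0, 0, 0, 0, 0.2]

```text
time: 1.25
tool_pos: [0.33, 0.2109, 0.3301]
ee_rot: [-3.141, -0.001, 1.824]
wrist_force: [0.4, 0.4, -0.1]
width: 0.0731
finger_force: 0.0
```

```bash
python3 - <<'E'
from h import *
import pickle
s=snap('wrist');save(s,'w1');pickle.dump(s,open('w1.pkl','wb'))
o=robot.get_obs();print(o['time'],o['tool_pos'],np.degrees(o['ee_rot']),o['width'])
E
```

```text
1.3 [0.32980805 0.21120966 0.33007698] [-1.79948900e+02 -2.49573534e-02  1.04598343e+02] 0.06902949997935104
```

View pics/w1.png

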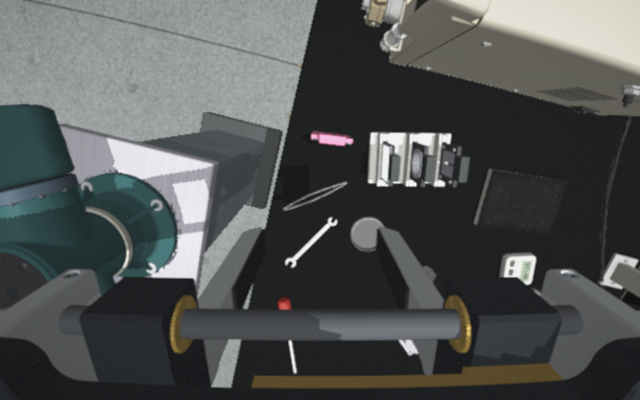

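The wrist view shows the rack at (410,160). The front plate's silvery glass, at (388,160), faces the robot side, so it is confirmed as the mirror. Next I'll fit its bar from all the views.

```bash
python3 - <<'E'
from h import *
import pickle
for n in ['w1','top0','scene0']:
  s=pickle.load(open(n+'.pkl','rb'));C=cloud(s)
  b=(abs(C[...,0]-.45)<.2)&(abs(C[...,1]-.2)<.1)&(abs(C[...,2])<.006)
  print(n,'table z',np.median(C[...,2][b]).round(4))
  for x,y in((.429,.2425),(.475,.254),(.522,.266)):
    m=(np.hypot(C[...,0]-x,C[...,1]-y)<.03)&(C[...,2]>.1)&(C[...,2]<.13)
    m2=m&(C[...,2]>np.median(C[...,2][m])-.004)
    q=C[m2];r=cv2.minAreaRect((q[:,:2]*1000).astype(np.float32))
    # intensity-free ray on plane z=.11 for the same pixels
    v,u=np.nonzero(m2);p=onz(s,np.c_[u,v],.11);r2=cv2.minAreaRect((p[:,:2]*1000).astype(np.float32))
    print(len(q),'z',np.median(q[:,2]).round(4),np.round(r[0],1),np.round(r[1],1),round(r[2],1),'| plane',np.round(r2[0],1),np.round(r2[1],1),round(r2[2],1))
E
python3 plan.py .429 .2425 .14 104.6
```

```text
w1 table z -0.0008
241 z 0.1091 [427.5 244.2] [12.4 35.3] 13.4 | plane [426.8 244.2] [13.  34.9] 13.8
248 z 0.1089 [474.8 256.5] [12.9 35.7] 12.0 | plane [473.6 256.5] [13.6 35. ] 14.2
236 z 0.109 [521.4 267.8] [13.2 34.6] 14.6 | plane [519.8 268. ] [14.  33.7] 14.4
top0 table z -0.0004
34 z 0.1105 [428.7 243.6] [11.6 35.1] 14.6 | plane [428.6 243.4] [11.5 35.2] 14.6
36 z 0.1081 [475.1 255. ] [11.6 36.1] 14.4 | plane [475.  254.6] [11.5 36.1] 14.7
37 z 0.1087 [521.8 266.8] [11.4 35.2] 13.2 | plane [521.3 266.5] [11.6 35.3] 14.7
scene0 table z -0.0019
36 z 0.1066 [425.3 239.9] [15.3 33.7] 3.4 | plane [420.8 234.2] [20.9 41.3] 11.7
37 z 0.1062 [471.2 254.8] [16.8 36. ] 11.8 | plane [467.4 245.6] [19.6 42.2] 11.0
34 z 0.1067 [517.6 265.5] [15.7 40. ] 12.1 | plane [514.1 257.6] [19.2 42.2] 15.1
t 1.3 at [0.3298 0.2112 0.3301] rpy [-1.7995e+02 -2.0000e-02  1.0460e+02] F [0.2 0.4 0.2] w 0.069 ff 0.0 j [ 0.42 -0.26  1.44  0.    1.96  0.17]
ROW [-0.001, -0.0, -0.0] [0.52, 10.4, 19.0]
```

Emit:
move_arm:
  deltas: [0, 0, 0, 0.3, 5, 2, 0.2, 0, 0, 0, 0.65, 10.3, 5, 0.2, 0, 0, 0, 0.65, 10.3, 10, 0.2, 0, 0, 0, 0.65, 10.3, 15, 0.2, 0, 0, 0, 0.65, 10.3, 19, 0.2, 0, 0, 0, 0.65, 10.3, 19, 0.2, 0, 0, 0, 0.65, 10.3, 19, 0.2]

```text
time: 2.0
tool_pos: [0.4277, 0.2434, 0.1405]
ee_rot: [-3.14, 0.0, 1.826]
wrist_force: [0.2, 0.4, 1.3]
width: 0.0372
finger_force: 0.0
```

```bash
python3 plan.py .428 .244 .082 104.4
python3 - <<'E'
from h import *
import pickle
s=snap('wrist');C=cloud(s);save(s,'w2')
m=(np.hypot(C[...,0]-.428,C[...,1]-.244)<.028)&(C[...,2]>.1)&(C[...,2]<.118)
q=C[m];r=cv2.minAreaRect((q[:,:2]*1000).astype(np.float32));print(len(q),np.median(q[:,2]),r)
E
```

```text
t 2.0 at [0.4277 0.2434 0.1405] rpy [-179.9     0.    104.61] F [0.2 0.4 1.3] w 0.0372 ff 0.0 j [ 0.4  -0.02  1.61  0.    1.55  0.15]
ROW [-0.002, 0.0, 0.004] [0.05, 0.06, 5.84]
744 0.1091514051436791 ((429.0885314941406, 244.23458862304688), (11.747889518737793, 36.84143829345703), 14.537434577941895)
```

Emit:
move_arm:
  deltas: [0, 0, 0, 0.05, 0.1, 3, 0.2, 0, 0, 0, 0.05, 0.1, 5, 0.2, 0, 0, 0, 0.05, 0.1, 5.85, 0.2, 0, 0, 0, 0.05, 0.1, 5.85, 0.2, 0, 0, 0, 0.05, 0.1, 5.85, 1, 0, 0, 0, 0.05, 0.1, 5.85, 1, 0, 0, 0, 0.05, 0.1, 5.85, 1, 0, 0, 0, 0.05, 0.1, 5.85, 1]

```text
time: 2.85
tool_pos: [0.4298, 0.243, 0.0831]
ee_rot: [3.141, -0.0, 1.823]
wrist_force: [-1.8, -0.2, 3.4]
width: 0.0115
finger_force: 30.0
```

Emit:
move_arm:
  deltas: [0, 0, 0, 0, 0, 0, 1, 0, 0, 0, 0, 0, 0, 1]

```text
time: 3.05
tool_pos: [0.4298, 0.243, 0.083]
ee_rot: [3.141, -0.0, 1.823]
wrist_force: [-2.1, -0.8, 4.4]
width: 0.0119
finger_force: 30.0
```

Emit:
move_arm:
  deltas: [0, 0, 0, 0, 0, -1, 1, 0, 0, 0, 0, 0, -2, 1, 0, 0, 0, 0, 0, -3.5, 1, 0, 0, 0, 0, 0, -6, 1, 0, 0, 0, 0, 0, -10, 1, 0, 0, 0, 0, 0, -14, 1, 0, 0, 0, 0, 0, -15, 1, 0, 0, 0, 0, 0, -15, 1]

```text
time: 3.85
tool_pos: [0.4307, 0.2432, 0.2345]
ee_rot: [3.136, -0.001, 1.823]
wrist_force: [0.0, 0.0, -0.6]
width: 0.0118
finger_force: 30.0
```

```bash
python3 plan.py .55 .03 .25 138
```

```text
t 3.85 at [0.4307 0.2432 0.2345] rpy [ 1.7970e+02 -4.0000e-02  1.0444e+02] F [ 0.   0.  -0.6] w 0.0118 ff 30.0 j [ 0.4  -0.04  1.45 -0.    1.73  0.15]
ROW [0.005, 0.001, -0.586] [-23.62, 6.24, -1.54]
```

Emit:
move_arm:
  deltas: [0, 0, -0.1, -4, 1, -1.5, 1, 0, 0, -0.2, -9, 2.4, -1.5, 1, 0, 0, -0.35, -14, 3.7, -1.5, 1, 0, 0, -0.5, -19, 5, -1.5, 1, 0, 0, -0.586, -23.6, 6.2, -1.5, 1, 0, 0, -0.586, -23.6, 6.2, -1.5, 1, 0, 0, -0.586, -23.6, 6.2, -1.5, 1, 0, 0, -0.586, -23.6, 6.2, -1.5, 1]

```text
time: 4.65
tool_pos: [0.5475, 0.0305, 0.2453]
ee_rot: [-3.14, -0.003, 2.408]
wrist_force: [0.0, 0.6, -0.6]
width: 0.0117
finger_force: 30.0
```

```bash
python3 - <<'E'
from h import *
import pickle
s=snap('wrist');save(s,'w3');pickle.dump(s,open('w3.pkl','wb'))
o=robot.get_obs();print(o['time'],o['tool_pos'],np.degrees(o['ee_rot']),o['width'])
E
```

```text
4.7 [0.54757524 0.03106152 0.24598601] [-1.79963696e+02 -1.25186121e-01  1.38069119e+02] 0.011533242090903893
```

View pics/w3.png

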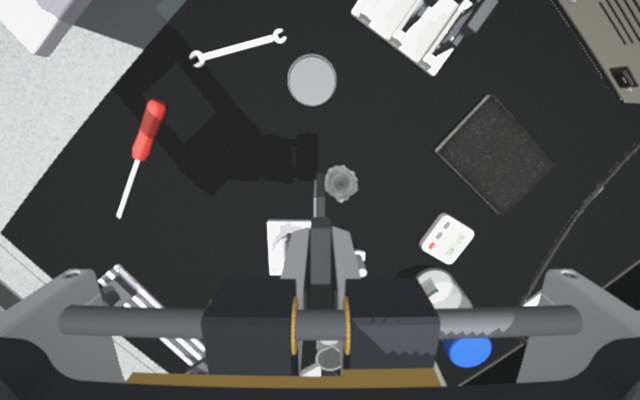

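The dish is at (312,80), and the gripper hides the stand at (290,245). I'll take a better viewpoint that covers both the stand and the rail.

```bash
python3 plan.py .45 -.20 .35 10
```

```text
t 4.7 at [0.5476 0.0311 0.246 ] rpy [-1.7996e+02 -1.3000e-01  1.3807e+02] F [-0.5  0.4  0.5] w 0.0115 ff 30.0 j [-0.05  0.08  1.3   0.    1.76 -0.89]
ROW [-0.003, -0.0, 2.235] [-8.16, -23.72, -10.4]
```

Emit:
move_arm:
  deltas: [0, 0, 0.15, -1, -3, -4, 1, 0, 0, 0.3, -3, -7, -8, 1, 0, 0, 0.45, -5, -12, -10.4, 1, 0, 0, 0.6, -7, -17, -10.4, 1, 0, 0, 0.75, -8.2, -21, -10.4, 1, 0, 0, 0.9, -8.2, -23.7, -10.4, 1, 0, 0, 1.05, -8.2, -23.7, -10.4, 1, 0, 0, 1.2, -8.2, -23.7, -10.4, 1]

```text
time: 5.5
tool_pos: [0.4503, -0.2006, 0.3513]
ee_rot: [3.141, -0.0, 1.202]
wrist_force: [0.2, 0.6, -1.3]
width: 0.0117
finger_force: 30.0
```

Emit:
move_arm:
  deltas: [0, 0, 0.15, 0, 0, 0, 1, 0, 0, 0.3, 0, 0, 0, 1, 0, 0, 0.45, 0, 0, 0, 1, 0, 0, 0.6, 0, 0, 0, 1, 0, 0, 0.75, 0, 0, 0, 1, 0, 0, 0.9, 0, 0, 0, 1, 0, 0, 1.035, 0, 0, 0, 1, 0, 0, 1.035, 0, 0, 0, 1]

```text
time: 6.3
tool_pos: [0.451, -0.1994, 0.3512]
ee_rot: [-3.141, -0.001, 0.177]
wrist_force: [0.4, -0.1, -0.8]
width: 0.0118
finger_force: 30.0
```

Emit:
move_arm:
  deltas: [0, 0, 0, 0, 0, 0, 1, 0, 0, 0, 0, 0, 0, 1]

```text
time: 6.5
tool_pos: [0.4509, -0.2005, 0.3511]
ee_rot: [-3.142, -0.0, 0.177]
wrist_force: [-0.9, -0.5, -1.4]
width: 0.0117
finger_force: 30.0
```

```bash
python3 - <<'E'
from h import *
import pickle
s=snap('wrist');save(s,'w4');pickle.dump(s,open('w4.pkl','wb'))
o=robot.get_obs();print(o['time'],o['tool_pos'],np.degrees(o['ee_rot']),o['width'])
cv2.imwrite('pics/w4b.png',cv2.resize(s['image'][0:260,100:640,::-1],None,fx=1.48,fy=1.48,interpolation=cv2.INTER_CUBIC))
E
```

```text
6.55 [ 0.45093797 -0.20075507  0.35105418] [-1.79999368e+02 -1.52265606e-02  1.00903248e+01] 0.01151897864480606
```

View pics/w4b.png

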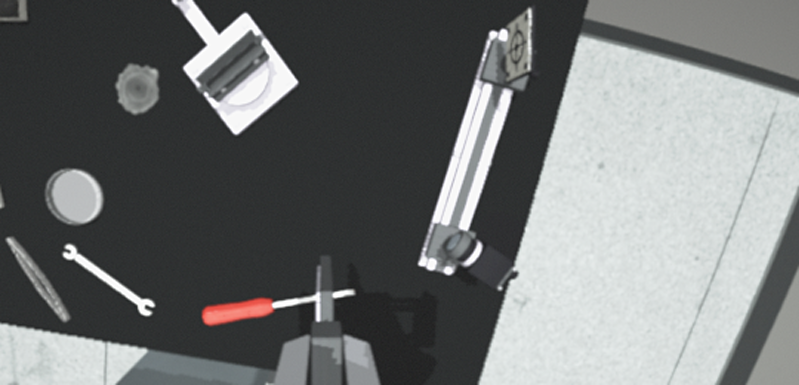

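The card's ring is at crop (517,47), which is full-image px (449,32). The lens barrel is at crop (460,243), px (411,164). The clamp's jaws are at crop (232,62), and the foot square spans crop (183..298, 12..135).

```bash
python3 - <<'E'
from h import *
import pickle
s=pickle.load(open('w4.pkl','rb'));C=cloud(s);im=s['image'].astype(int)
def rect(q):return cv2.minAreaRect((q[:,:2]*1000).astype(np.float32))
reg=(np.hypot(C[...,0]-.6135,C[...,1]+.0765)<.075)
print('table',np.median(C[...,2][(abs(C[...,0]-.55)<.1)&(abs(C[...,1]+.2)<.08)&(abs(C[...,2])<.01)]))
# jaws
for lo,hi in((.06,.08),(.063,.08),(.05,.08)):
  q=C[reg&(C[...,2]>lo)&(C[...,2]<hi)];print('jaw',len(q),np.median(q[:,2]),rect(q))
# foot: bright, low
m=reg&(im.min(-1)>110)&(C[...,2]<.03);print('foot z',np.percentile(C[...,2][m],[5,25,50,75,95]))
zf=np.median(C[...,2][m]);v,u=np.nonzero(m);print('foot',len(v),rect(onz(s,np.c_[u,v],zf)),rect(C[m]))
# mark
p=np.array([[449.3,31.8],[410.5,164]]);print('mark/lens rays z=.091',onz(s,p,.091)[:, :2].round(4),'depth pts',C[32,449].round(4),C[164,410].round(4))
# card points
m=(C[...,2]>.075)&(C[...,2]<.125)&(np.hypot(C[...,0]-.667,C[...,1]+.345)<.05);q=C[m]
print('card',len(q),np.percentile(q,[2,50,98],axis=0).round(4).tolist(),rect(q))
m=(C[...,2]>.07)&(C[...,2]<.125)&(np.hypot(C[...,0]-.466,C[...,1]+.355)<.06);q=C[m]
print('cam',len(q),np.percentile(q,[2,50,98],axis=0).round(4).tolist(),rect(q))
# rail
m=(C[...,2]>.008)&(C[...,2]<.04)&(C[...,1]<-.27)&(C[...,1]>-.42)&(C[...,0]>.4)&(C[...,0]<.75)&(im.min(-1)>120);q=C[m];print('rail',len(q),np.median(q[:,2]),rect(q))
# ring crop
cv2.imwrite('pics/z.png',np.vstack([cv2.resize(im[0:70,400:500,::-1].astype(np.uint8),None,fx=4,fy=4,interpolation=2),cv2.resize(im[130:200,370:470,::-1].astype(np.uint8),None,fx=4,fy=4,interpolation=2)]))
E
```

```text
table -0.0007186410590760417
jaw 534 0.06444780263252467 ((612.4198608398438, -75.1868896484375), (26.085847854614258, 81.25224304199219), 46.88532638549805)
jaw 386 0.06512862502897351 ((612.4198608398438, -75.1868896484375), (26.085847854614258, 81.25224304199219), 46.88532638549805)
jaw 797 0.06281091099103553 ((612.4198608398438, -75.1868896484375), (26.085847854614258, 81.25224304199219), 46.88532638549805)
foot z [-0.00088125  0.01009558  0.01116986  0.01195527  0.01388235]
foot 1585 ((619.9840087890625, -66.81387329101562), (116.50965881347656, 92.8118667602539), 47.445919036865234) ((621.5093383789062, -64.67913818359375), (119.29873657226562, 95.17914581298828), 47.266136169433594)
mark/lens rays z=.091 [[ 0.6695 -0.3401]
 [ 0.4824 -0.3326]] depth pts [ 0.669  -0.3396  0.0915] [ 0.4838 -0.3273  0.1046]
card 719 [[0.6448, -0.3492, 0.076], [0.6693, -0.3403, 0.1029], [0.6945, -0.3337, 0.1179]] ((670.316650390625, -341.3300476074219), (55.20199203491211, 7.381623268127441), 14.610995292663574)
cam 1051 [[0.4488, -0.3915, 0.0841], [0.4717, -0.3533, 0.1054], [0.4917, -0.3223, 0.1086]] ((468.8598937988281, -359.1134948730469), (75.2611312866211, 34.352317810058594), 67.0951156616211)
rail 2477 0.01739466742621143 ((571.5184326171875, -348.48291015625), (47.982940673828125, 269.6368713378906), 85.86172485351562)
```

View pics/z.png

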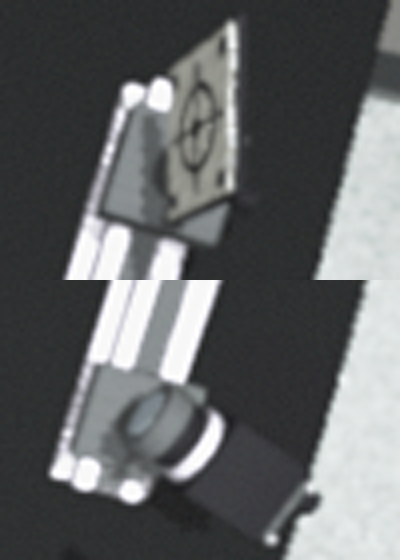

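```bash
python3 - <<'E'
from h import *
import pickle
s=pickle.load(open('w4.pkl','rb'))
p=onz(s,np.array([[449.3,31.8],[406.8,163.3]]),.091)[:,:2];print(p,np.linalg.norm(p[0]-p[1]),p.mean(0))
ax=np.array([.6123,-.0755])
for m in (p.mean(0),np.array([.5725,-.335])):
  d=m-ax;print('normal',np.degrees(np.arctan2(d[1],d[0]))%360,np.linalg.norm(d),[np.linalg.norm(q-ax) for q in p])
E
python3 plan.py .6133 -.0765 .25 137.2
```

```text
[[ 0.66951295 -0.34007863]
 [ 0.48241367 -0.32678797]] 0.18757074137010424 [ 0.57596331 -0.3334333 ]
normal 261.9811528079503 0.26048021633326157 [np.float64(0.27069387541916096), np.float64(0.2828711783156186)]
normal 261.2803858364458 0.26253435965602673 [np.float64(0.27069387541916096), np.float64(0.2828711783156186)]
t 6.55 at [ 0.4509 -0.2008  0.3511] rpy [-1.800e+02 -2.000e-02  1.009e+01] F [-0.4 -0.1 -0. ] w 0.0115 ff 30.0 j [-0.53 -0.02  1.2   0.    1.97  0.86]
ROW [0.0, -0.0, -2.218] [18.16, -9.39, 10.11]
```

The mark comes out at (0.6695,-0.340) and the lens front at (0.482,-0.327), from crop pixels (197,127) and (147,412). The normal the mirror needs is about 262°, and the slot's rest normal is about 227.2°. Now carrying the plate over the slot.

Emit:
move_arm:
  deltas: [0, 0, -0.15, 2, -1, 0, 1, 0, 0, -0.3, 6, -3, 2, 1, 0, 0, -0.45, 10, -5, 4, 1, 0, 0, -0.6, 14, -7, 6, 1, 0, 0, -0.75, 18.16, -9.39, 8, 1, 0, 0, -0.9, 18.16, -9.39, 10.1, 1, 0, 0, -1.05, 18.16, -9.39, 10.1, 1, 0, 0, -1.2, 18.16, -9.39, 10.1, 1]

```text
time: 7.35
tool_pos: [0.6133, -0.0766, 0.2478]
ee_rot: [-3.138, -0.0, 1.382]
wrist_force: [0.1, 0.4, -0.4]
width: 0.0119
finger_force: 30.0
```

Emit:
move_arm:
  deltas: [0, 0, -0.15, 0, 0, 0, 1, 0, 0, -0.3, 0, 0, 0, 1, 0, 0, -0.45, 0, 0, 0, 1, 0, 0, -0.6, 0, 0, 0, 1, 0, 0, -0.75, 0, 0, 0, 1, 0, 0, -0.9, 0, 0, 0, 1, 0, 0, -1.018, 0, 0, 0, 1, 0, 0, -1.018, 0, 0, 0, 1]

```text
time: 8.15
tool_pos: [0.6135, -0.0774, 0.2498]
ee_rot: [-3.142, -0.0, 2.392]
wrist_force: [0.0, 1.1, -2.0]
width: 0.0121
finger_force: 30.0
```

Emit:
move_arm:
  deltas: [0, 0, 0, 0, 0, 0, 1, 0, 0, 0, 0, 0, 0, 1]

```text
time: 8.35
tool_pos: [0.6135, -0.0774, 0.2499]
ee_rot: [3.142, -0.0, 2.39]
wrist_force: [-0.5, 0.4, -1.1]
width: 0.0118
finger_force: 30.0
```

```bash
python3 plan.py .6133 -.0765 .146 137.2
```

```text
t 8.35 at [ 0.6135 -0.0774  0.2499] rpy [ 1.8000e+02 -1.0000e-02  1.3696e+02] F [-0.5  0.4 -1.1] w 0.0118 ff 30.0 j [-0.22  0.24  1.11  0.    1.79 -1.04]
ROW [0.0, -0.0, -0.004] [0.08, 0.05, 10.39]
```

Emit:
move_arm:
  deltas: [0, 0, 0, 0.08, 0.05, 3, 1, 0, 0, 0, 0.08, 0.05, 7, 1, 0, 0, 0, 0.08, 0.05, 10.4, 1, 0, 0, 0, 0.08, 0.05, 10.4, 1, 0, 0, 0, 0.08, 0.05, 10.4, 1]

```text
time: 8.85
tool_pos: [0.6131, -0.0765, 0.1461]
ee_rot: [-3.141, -0.001, 2.391]
wrist_force: [-0.0, 0.4, -0.3]
width: 0.012
finger_force: 30.0
```

```bash
python3 plan.py .6133 -.0765 .113 137.2; python3 - <<'E'
from h import *
s=snap('scene');cv2.imwrite('pics/s5.png',cv2.resize(s['image'][150:250,310:450,::-1],None,fx=5,fy=5,interpolation=2))
C=cloud(s)
E
```

```text
t 8.85 at [ 0.6131 -0.0765  0.1461] rpy [-1.7998e+02 -5.0000e-02  1.3701e+02] F [-0.   0.4 -0.3] w 0.012 ff 30.0 j [-0.22  0.26  1.29  0.    1.59 -1.04]
ROW [-0.0, -0.001, -0.003] [-0.02, 0.01, 3.31]
```

View pics/s5.png

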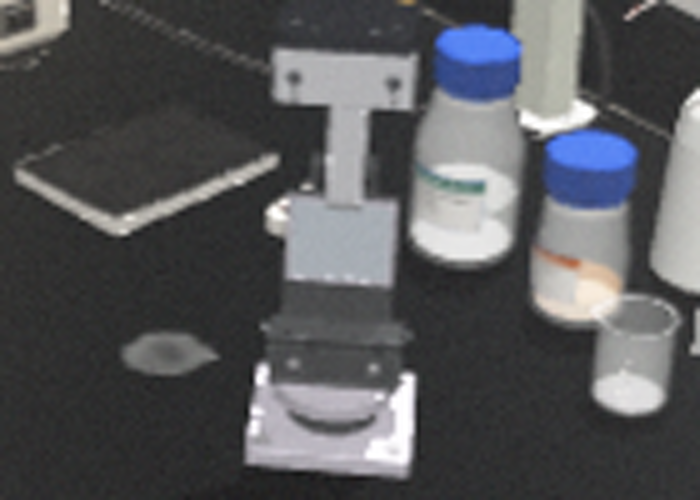

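The plate hangs upright above the jaws with the glass facing the scene camera, away from the lever. Its centre is at crop x≈339 against ≈337 for the jaws, so they line up and I'll descend gently.

Emit:
move_arm:
  deltas: [0, 0, 0, 0, 0, 0.5, 1, 0, 0, 0, 0, 0, 0.9, 1, 0, 0, 0, 0, 0, 1.3, 1, 0, 0, 0, 0, 0, 1.6, 1, 0, 0, 0, 0, 0, 1.6, 1]

```text
time: 9.4
tool_pos: [0.6129, -0.0764, 0.1293]
ee_rot: [-3.141, -0.001, 2.392]
wrist_force: [0.3, 0.2, -0.7]
width: 0.0122
finger_force: 30.0
```

Emit:
move_arm:
  deltas: [0, 0, 0, 0, 0, 0.4, 1, 0, 0, 0, 0, 0, 0.7, 1, 0, 0, 0, 0, 0, 1.0, 1, 0, 0, 0, 0, 0, 1.3, 1, 0, 0, 0, 0, 0, 1.3, 1]

```text
time: 9.9
tool_pos: [0.6129, -0.0764, 0.1162]
ee_rot: [-3.141, -0.001, 2.392]
wrist_force: [-0.1, 0.9, -0.2]
width: 0.0119
finger_force: 30.0
```

Emit:
move_arm:
  deltas: [0, 0, 0, 0, 0, 0.15, 1, 0, 0, 0, 0, 0, 0.3, 1, 0, 0, 0, 0, 0, 0.4, 1, 0, 0, 0, 0, 0, 0.4, 1]

```text
time: 10.3
tool_pos: [0.6134, -0.0766, 0.1131]
ee_rot: [3.141, 0.0, 2.392]
wrist_force: [-0.3, -0.3, -0.7]
width: 0.0118
finger_force: 30.0
```

Emit:
move_arm:
  deltas: [0, 0, 0, 0, 0, 0.1, 1, 0, 0, 0, 0, 0, 0.2, 1, 0, 0, 0, 0, 0, 0.2, 1]

```text
time: 10.6
tool_pos: [0.6136, -0.0766, 0.1131]
ee_rot: [3.141, 0.002, 2.392]
wrist_force: [-2.7, 0.8, 6.7]
width: 0.0116
finger_force: 30.0
```

Contact with the slot floor came at TCP z 0.113, just as expected. Releasing the plate and retreating up.

Emit:
move_arm:
  deltas: [0, 0, 0, 0, 0, -0.1, 1, 0, 0, 0, 0, 0, -0.1, 0.2, 0, 0, 0, 0, 0, -0.1, 0.2, 0, 0, 0, 0, 0, -0.1, 0.2, 0, 0, 0, 0, 0, -0.1, 0.2, 0, 0, 0, 0, 0, -1.5, 0.2, 0, 0, 0, 0, 0, -4, 0.2, 0, 0, 0, 0, 0, -8, 0.2]

```text
time: 11.4
tool_pos: [0.6118, -0.0762, 0.1896]
ee_rot: [-3.139, -0.005, 2.392]
wrist_force: [1.1, -0.2, -0.6]
width: 0.0374
finger_force: 0.0
```

```bash
python3 plan.py .6736 -.0093 .2 47.2
```

```text
t 11.4 at [ 0.6118 -0.0762  0.1896] rpy [-179.84   -0.28  137.04] F [ 1.1 -0.2 -0.6] w 0.0374 ff 0.0 j [-0.22  0.24  1.22  0.    1.68 -1.04]
ROW [-0.006, -0.002, 1.568] [0.04, 9.1, -1.06]
```

Emit:
move_arm:
  deltas: [0, 0, 0.15, 0, 0, -3, 0.2, 0, 0, 0.3, 0, 0, -5, 0.2, 0, 0, 0.45, 0, 0, -5, 0.2, 0, 0, 0.6, 0, 0, -5, 0.2, 0, 0, 0.75, 0, 0, -5, 0.2, 0, 0, 0.9, 0, 0, -5, 0.2, 0, 0, 1.05, 0, 0, -5, 0.2, 0, 0, 1.2, 0, 0, -5, 0.2]

```text
time: 12.2
tool_pos: [0.6134, -0.0766, 0.2422]
ee_rot: [3.14, -0.0, 1.186]
wrist_force: [0.3, 0.3, 1.0]
width: 0.0376
finger_force: 0.0
```

Emit:
move_arm:
  deltas: [0, 0, 0.15, 0, 0, 0, 0.2, 0, 0, 0.3, 0, 0, 0, 0.2, 0, 0, 0.368, 0, 0, 0, 0.2, 0, 0, 0.368, 0, 0, 0, 0.2, 0, 0, 0.368, 0, 0, 0, 0.2]

```text
time: 12.7
tool_pos: [0.6134, -0.0765, 0.2418]
ee_rot: [3.141, -0.001, 0.825]
wrist_force: [0.0, 0.3, 0.2]
width: 0.0378
finger_force: 0.0
```

```bash
python3 - <<'E'
from h import *
import pickle
s=snap('wrist');save(s,'w6');pickle.dump(s,open('w6.pkl','wb'))
o=robot.get_obs();print(o['time'],o['tool_pos'],np.degrees(o['ee_rot']),o['width'])
C=cloud(s)
m=(C[...,2]>.06)&(C[...,2]<.095)&(np.hypot(C[...,0]-.6736,C[...,1]+.0093)<.02);q=C[m];print('pin',len(q),np.median(q[:,2]))
m&=C[...,2]>.077;v,u=np.nonzero(m);q=C[m];print('pin top',len(q),np.median(q[:,2]),cv2.minEnclosingCircle((onz(s,np.c_[u,v],.082)[:,:2]*1000).astype(np.float32)),q.mean(0))
E
```

```text
12.75 [ 0.61336223 -0.07654435  0.24159377] [ 1.79966599e+02 -2.87585268e-02  4.72730986e+01] 0.03755651660352979
pin 83 0.08078447288114654
pin top 82 0.08078918858115747 ((673.1742553710938, -9.227679252624512), 5.436033725738525) [ 0.67329501 -0.00908938  0.08074013]
```

View pics/w6.png

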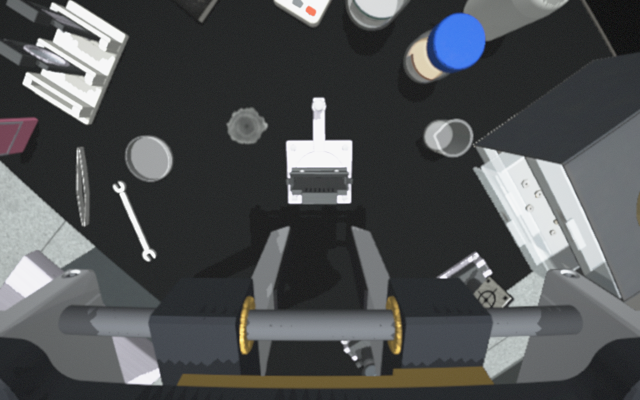

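The pin top is at (319,102), measured (0.6732,-0.0092), which matches the rest angle of about 47.3°. The plate's dark back is hard to see between the fingers, so I'll check it by depth.

```bash
python3 - <<'E'
from h import *
import pickle
s=pickle.load(open('w6.pkl','rb'));C=cloud(s)
for r in range(150,300,12): print(r,C[r,320].round(3),s['image'][r,320])
t=snap('scene');T=cloud(t)
m=(np.hypot(T[...,0]-.612,T[...,1]+.076)<.05)&(T[...,2]>.075)&(T[...,2]<.2);q=T[m];print(len(q),q[:,2].max(),np.percentile(q,[2,50,98],axis=0).round(3).tolist(),cv2.minAreaRect((q[:,:2]*1000).astype(np.float32)))
cv2.imwrite('pics/s6.png',cv2.resize(t['image'][150:250,310:450,::-1],None,fx=5,fy=5,interpolation=2))
E
```

```text
150 [ 0.637 -0.051  0.034] [247 247 247]
162 [ 0.626 -0.062  0.035] [247 247 247]
174 [ 0.62  -0.07   0.065] [90 94 94]
186 [ 0.615 -0.074  0.102] [64 66 65]
198 [ 0.613 -0.077  0.138] [123 128 129]
210 [ 0.574 -0.12   0.   ] [34 37 36]
222 [ 0.56  -0.134 -0.001] [35 34 35]
234 [ 0.547 -0.148 -0.001] [30 31 32]
246 [ 0.533 -0.163 -0.001] [31 32 32]
258 [ 0.519 -0.178 -0.001] [32 32 31]
270 [ 0.505 -0.194 -0.   ] [26 29 28]
282 [ 0.49 -0.21 -0.  ] [31 31 32]
294 [ 0.475 -0.227 -0.   ] [35 35 36]
415 0.13986459258275075 [[0.588, -0.099, 0.077], [0.609, -0.079, 0.105], [0.63, -0.059, 0.138]] ((611.0414428710938, -76.67576599121094), (18.74466896057129, 60.273311614990234), 45.738258361816406)
```

View pics/s6.png

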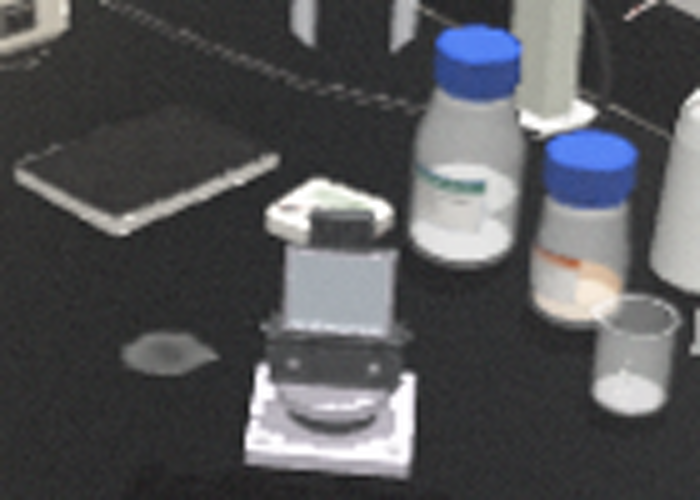

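The plate sits fully down (top at 0.140) with its glass outward, at crop (340,290). Before reaching for the pin I'll check bottle clearance.

```bash
python3 - <<'E'
import numpy as np
d=np.load('cl.npz')
for C in (d['S'],d['P']):
  for x,y in((.79,.03),(.79,-.06)):
    m=(np.hypot(C[...,0]-x,C[...,1]-y)<.04)&(C[...,2]>.02);q=C[m];h=q[:,2].max();k=q[q[:,2]>h-.02];print((x,y),'top',h.round(3),q.min(0).round(3),'cap',k.min(0).round(3),k.max(0).round(3))
E
python3 plan.py .6733 -.0092 .2 47.5
```

```text
(0.79, 0.03) top 0.146 [0.77 0.   0.02] cap [0.78  0.005 0.126] [0.828 0.058 0.146]
(0.79, -0.06) top 0.112 [ 0.782 -0.092  0.02 ] cap [ 0.785 -0.09   0.092] [ 0.829 -0.035  0.112]
(0.79, 0.03) top 0.151 [0.775 0.005 0.02 ] cap [0.784 0.011 0.132] [0.83  0.062 0.151]
(0.79, -0.06) top 0.119 [ 0.786 -0.085  0.021] cap [ 0.79  -0.083  0.099] [ 0.829 -0.034  0.119]
t 12.8 at [ 0.6133 -0.0765  0.2414] rpy [ 1.7997e+02 -2.0000e-02  4.7260e+01] F [ 0.2  0.  -0.2] w 0.0377 ff 0.0 j [-0.22  0.24  1.13  0.    1.77  0.53]
ROW [0.0, -0.0, -0.004] [9.01, -0.17, 4.15]
```

Bottles start at x ≥ 0.77 and top out at about 0.15, so there is room. Going over the pin and down.

Emit:
move_arm:
  deltas: [0, 0, 0, 4.5, -0.1, 0, 0.2, 0, 0, 0, 9.0, -0.17, 2, 0.2, 0, 0, 0, 9.0, -0.17, 6, 0.2, 0, 0, 0, 9.0, -0.17, 10, 0.2, 0, 0, 0, 9.0, -0.17, 12, 0.2, 0, 0, 0, 9.0, -0.17, 12, 0.2, 0, 0, 0, 9.0, -0.17, 12, 0.2]

```text
time: 13.5
tool_pos: [0.6734, -0.0093, 0.1215]
ee_rot: [3.141, -0.0, 0.824]
wrist_force: [-0.5, -0.1, 0.9]
width: 0.0381
finger_force: 0.0
```

```bash
python3 plan.py .6733 -.0092 .049 47.5
```

```text
t 13.5 at [ 0.6734 -0.0093  0.1215] rpy [ 1.7999e+02 -1.0000e-02  4.7220e+01] F [-0.5 -0.1  0.9] w 0.0381 ff 0.0 j [-0.1   0.39  1.17  0.    1.58  0.65]
ROW [0.0, -0.0, -0.005] [0.0, -0.02, 7.25]
```

Emit:
move_arm:
  deltas: [0, 0, 0, 0, 0, 3, 0.2, 0, 0, 0, 0, 0, 5.5, 0.2, 0, 0, 0, 0, 0, 7.25, 0.2, 0, 0, 0, 0, 0, 7.25, 0.2, 0, 0, 0, 0, 0, 7.25, 1, 0, 0, 0, 0, 0, 7.25, 1, 0, 0, 0, 0, 0, 7.25, 1, 0, 0, 0, 0, 0, 7.25, 1]

```text
time: 14.3
tool_pos: [0.6736, -0.0087, 0.0505]
ee_rot: [3.141, -0.002, 0.824]
wrist_force: [-2.1, 0.6, 3.9]
width: 0.0116
finger_force: 30.0
```

Emit:
move_arm:
  deltas: [0, 0, 0, 0, 0, 0, 1, 0, 0, 0, 0, 0, 0, 1]

```text
time: 14.5
tool_pos: [0.6737, -0.0087, 0.0505]
ee_rot: [3.141, -0.002, 0.824]
wrist_force: [-2.3, 1.5, 5.6]
width: 0.0112
finger_force: 30.0
```

```bash
python3 - <<'E'
from h import *
o=robot.get_obs();A=R.from_euler('xyz',o['ee_rot']);p=o['tool_pos']
print(o['time'],p.round(4),np.degrees(o['ee_rot']).round(2),o['wrist_force'].round(1),o['width'])
a0=np.radians(47.5);ax=p[:2]-.09*np.array([np.cos(a0),np.sin(a0)]);print('axis',ax)
for d in (4,8,12,16,20,24,28,32,34.6):
  a=a0+np.radians(d);t=ax+.09*np.array([np.cos(a),np.sin(a)])
  print(d,(-np.radians(d)).round(3),(A.inv().apply(np.r_[t-p[:2],0])*100).round(2))
for m in ([.576,-.3334],[.5725,-.335]):
  v=np.array(m)-ax;print(np.degrees(np.arctan2(v[1],v[0]))%360-180)
E
```

```text
14.5 [ 0.6737 -0.0087  0.0505] [ 1.7995e+02 -1.1000e-01  4.7220e+01] [-2.3  1.5  5.6] 0.011182074706574929
axis [ 0.61285296 -0.0750931 ]
4 -0.07 [-0.02 -0.63 -0.  ]
8 -0.14 [-0.09 -1.25 -0.  ]
12 -0.209 [-0.21 -1.87 -0.  ]
16 -0.279 [-0.36 -2.48 -0.  ]
20 -0.349 [-0.56 -3.08 -0.  ]
24 -0.419 [-0.8  -3.66 -0.  ]
28 -0.489 [-1.07 -4.22 -0.01]
32 -0.559 [-1.39 -4.76 -0.01]
34.6 -0.604 [-1.62 -5.1  -0.01]
81.8803385928012
81.17476107814042
```

Emit:
move_arm:
  deltas: [0, 0, -0.07, -0.02, -0.63, 0, 1, 0, 0, -0.14, -0.09, -1.25, 0, 1, 0, 0, -0.209, -0.21, -1.87, 0, 1, 0, 0, -0.279, -0.36, -2.48, 0, 1, 0, 0, -0.349, -0.56, -3.08, 0, 1, 0, 0, -0.419, -0.8, -3.66, 0, 1, 0, 0, -0.489, -1.07, -4.22, 0, 1, 0, 0, -0.559, -1.39, -4.76, 0, 1]

```text
time: 15.3
tool_pos: [0.6304, 0.0133, 0.0505]
ee_rot: [3.137, -0.002, 1.386]
wrist_force: [0.7, 1.2, 5.2]
width: 0.0116
finger_force: 30.0
```

Emit:
move_arm:
  deltas: [0, 0, 0, 0, 0, 0, 1, 0, 0, 0, 0, 0, 0, 1, 0, 0, 0, 0, 0, 0, 1]

```text
time: 15.6
tool_pos: [0.6306, 0.0133, 0.0505]
ee_rot: [3.137, -0.002, 1.381]
wrist_force: [0.9, 2.3, 5.7]
width: 0.0113
finger_force: 30.0
```

```bash
python3 - <<'E'
from h import *
import pickle
o=robot.get_obs();p=o['tool_pos'];ax=np.array([.6126,-.0753])
print(o['time'],p.round(4),np.degrees(o['ee_rot']).round(2),o['wrist_force'].round(1),o['width'])
v=p[:2]-ax;print('pin',np.degrees(np.arctan2(v[1],v[0])),np.linalg.norm(v))
for n in ['top','scene','wrist']:
  s=snap(n);C=cloud(s);save(s,n+'7');pickle.dump(s,open(n+'7.pkl','wb'))
  for lo,hi in((.122,.145),(.075,.118),(.05,.068)):
    m=(np.hypot(C[...,0]-.6126,C[...,1]+.0753)<.05)&(C[...,2]>lo)&(C[...,2]<hi)
    if m.sum()>8:
      q=C[m];w=np.linalg.svd(q[:,:2]-q[:,:2].mean(0))[2];a=np.degrees(np.arctan2(w[0,1],w[0,0]))
      print(n,lo,m.sum(),q.mean(0).round(4),'normal',(a+90)%180,cv2.minAreaRect((q[:,:2]*1000).astype(np.float32)))
E
```

```text
15.6 [0.6306 0.0133 0.0505] [ 1.7976e+02 -1.0000e-01  7.9130e+01] [0.9 2.3 5.7] 0.01129643632213108
pin 78.52029739562546 0.09042656698848744
top 0.122 38 [ 0.6139 -0.0764  0.1394] normal 79.80558147212753 ((612.934326171875, -75.93671417236328), (11.781993865966797, 35.70591735839844), 78.1155014038086)
top 0.075 9 [ 0.6124 -0.0759  0.11  ] normal 80.66861843988573 ((611.609619140625, -76.36912536621094), (5.149295806884766, 58.207462310791016), 79.9222640991211)
top 0.05 20 [ 0.6037 -0.0802  0.0633] normal 85.94251118349342 ((613.2929077148438, -80.69671630859375), (12.163172721862793, 74.37187957763672), 82.13642120361328)
scene 0.122 98 [ 0.6082 -0.0795  0.1321] normal 73.43349479571339 ((609.3474731445312, -78.6736831665039), (18.2578182220459, 36.19282531738281), 74.18566131591797)
scene 0.075 271 [ 0.6086 -0.0792  0.0975] normal 76.9501131347476 ((610.6447143554688, -77.72574615478516), (14.046354293823242, 62.21338653564453), 77.21839141845703)
scene 0.05 180 [ 0.6061 -0.0811  0.06  ] normal 74.67648136228186 ((610.587890625, -78.3048324584961), (27.05429458618164, 80.88291931152344), 77.02156829833984)
wrist 0.075 16 [ 0.6112 -0.0714  0.0753] normal 77.13355244355566 ((611.2864379882812, -71.24746704101562), (0.9463694095611572, 18.76014518737793), 78.34358978271484)
wrist 0.05 940 [ 0.6151 -0.0692  0.0605] normal 77.44336518491713 ((615.3684692382812, -68.5815658569336), (12.064970016479492, 26.700855255126953), 77.78511810302734)
```

```bash
python3 - <<'E'
from h import *
o=robot.get_obs();A=R.from_euler('xyz',o['ee_rot']);p=o['tool_pos'];ax=np.array([.6126,-.0753])
a=np.radians(82.1)
for a in (80.3,82.1):
  t=ax+.0904*np.array([np.cos(np.radians(a)),np.sin(np.radians(a))]);print(a,-np.radians(a-78.5),(A.inv().apply(np.r_[t-p[:2],0])*100).round(2))
E
```

```text
80.3 -0.031415926535897885 [-0.   -0.29 -0.  ]
82.1 -0.06283185307179577 [-0.01 -0.57 -0.  ]
```

Emit:
move_arm:
  deltas: [0, 0, -0.031, 0, -0.29, 0, 1, 0, 0, -0.063, -0.01, -0.57, 0, 1, 0, 0, -0.063, -0.01, -0.57, 0, 1, 0, 0, -0.063, -0.01, -0.57, 0, 1, 0, 0, -0.063, -0.01, -0.57, 0, 1]

```text
time: 16.25
tool_pos: [0.625, 0.0143, 0.0505]
ee_rot: [3.137, -0.002, 1.444]
wrist_force: [1.1, 1.7, 6.2]
width: 0.0115
finger_force: 30.0
```

```bash
python3 - <<'E'
from h import *
o=robot.get_obs();p=o['tool_pos'];ax=np.array([.6126,-.0753])
print(o['time'],p.round(4),np.degrees(o['ee_rot']).round(2),o['wrist_force'].round(1),o['width'],o['qvel'].round(3))
v=p[:2]-ax;print('pin',np.degrees(np.arctan2(v[1],v[0])),np.linalg.norm(v))
for n in ['top','scene']:
  s=snap(n);C=cloud(s)
  for lo,hi in((.122,.145),(.075,.118)):
    m=(np.hypot(C[...,0]-.6126,C[...,1]+.0753)<.05)&(C[...,2]>lo)&(C[...,2]<hi);q=C[m]
    print(n,lo,m.sum(),q[:,2].max().round(3),cv2.minAreaRect((q[:,:2]*1000).astype(np.float32)))
  if n=='scene': cv2.imwrite('pics/s8.png',cv2.resize(s['image'][150:310,230:490,::-1],None,fx=3,fy=3,interpolation=2))
E
```

```text
16.25 [0.625  0.0143 0.0505] [ 1.7975e+02 -9.0000e-02  8.2740e+01] [1.1 1.7 6.2] 0.011524211830568626 [-0.002 -0.001 -0.     0.    -0.001 -0.   ]
pin 82.09979191878945 0.0904559101736678
top 0.122 41 0.142 ((613.25927734375, -75.75959777832031), (11.975893020629883, 35.71902847290039), 80.22611999511719)
top 0.075 19 0.117 ((613.7132568359375, -76.0929946899414), (6.520500183105469, 59.80376434326172), 81.56910705566406)
scene 0.122 100 0.14 ((610.1574096679688, -78.43721771240234), (18.297067642211914, 38.751548767089844), 72.41594696044922)
scene 0.075 270 0.117 ((610.1942749023438, -78.73210144042969), (14.258472442626953, 61.127994537353516), 80.50971221923828)
```

View pics/s8.png

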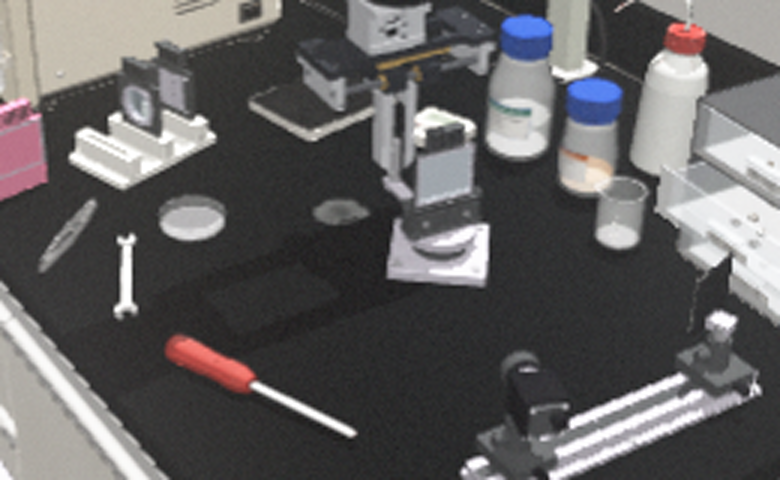

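The plate is in the clamp with its glass towards the rail, and the gripper still holds the pin. The dish, at crop (192,217), and the other two plates, near (155,85), haven't moved. The pin angle of 82.1° agrees with the rest angle plus the 34.8° swing. Handing in.

```bash
python3 -c "
from bench import robot
print(robot.close_job())"
```

```text
the job is handed in; nothing more can be done
None
```

I handed the job in at about 16 s of the 51 s: the mirror plate is at the bottom of the clamp slot with its glass away from the lever, and the gripper is holding the lever so the glass faces the midway point to within about 1° by my measurements.

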